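# Set the iris damper of the bench suction port and lock it

### The arm

A 6-joint arm with a two-finger parallel gripper is mounted at the origin on the work surface. World frame = base frame: x ahead of the robot, y to its left, z up, the work surface at z = 0. Lengths are in m, angles in rad, forces in N, time in s.
With the tool pointing down it reaches from about 0.35 to 0.85 m from the base axis. Payload 8.1 kg.
Tool frame: the origin (TCP) lies at the very end of the fingers, on their centre line; the grasp point (between the pads) lies manip.pinch_z behind it (manip.pinch_z is the distance from the TCP to the grasp point, in m); z points along the fingers, y is the line along which they close (so a half turn about z gives the same grasp; the last joint's range is limited). The gripper opens to 85 mm and grips with 20 to 120 N. Pads are 22 mm wide; open, the fingers measure 114 mm over their backs; the gripper's body (76 mm by 85 mm) begins 54 mm behind the grasp point. The pads swing forward as they close: fully open they stand 13 mm farther back than shut.
Start: joints at [-1.373, 0.13, 1.488, -0, 1.523, -0.085], TCP at [0.167, -0.576, 0.231] pointing down, gripper open.
Joint ranges: [-2.96, 2.96], [-0.89, 2.26], [0.02, 2.5], [-1.34, 4.48], [0, 2.73], [-2.66, 2.66]. Speed limits (rad/s): [2.39, 2.39, 2.79, 3.14, 3.14, 3.14].

### API

Orientations are given as a unit quaternion [x, y, z, w].
In Python, from station import manip gives the robot as it stands.
- The arm moves only by the shell command python3 -m jog 'ROWS' [FORCE]. ROWS is text: rows parted by semicolons, each of 7 numbers parted by spaces: the opening, from -1 (shut) to 1 (fully open), so that 0 is half open, then the shift along the tool's x, y, z in units of 40 cm (1.0 is 40 cm), then the turn, a rotation vector about the tool's x, y, z in units of 90 degrees (1.0 is 90 degrees). In form: jaw dx dy dz wx wy wz; .... A call has exactly 5 rows; each row is the pose to reach, as a shift and turn from the pose commanded when the call began, along the tool's axes at that moment; what a row does not reach only later rows make up. A row lasts 1/8 s, in which the tool goes at most 62.5 mm and 10.7 degrees, less where a joint would pass 70% of its speed; a pose out of reach is approached as far as the arm can. A call with a number of a shift or a turn outside -1 to 1 is refused whole. A call with a gripper value outside its range is refused whole. The fingers move at their own pace and stop on an object; FORCE is the grip in N (left out, the last holds). Time passes only in rows, so rows that repeat a pose let the fingers close, or fill a call up. It gives the time, the measured TCP pose, the force, the opening and the grip force at its end, in the units of the state.
- manip.get_obs(): the state, without advancing time (a new reading comes with each control period).
- manip.grab_frame(name): name is "scene" or "side" or "wrist"; returns the picture (384x512x3 uint8, red, green, blue); there is no depth.
- manip.camera_params(name): a dict with "K" (3x3 intrinsics, pixels), "D" ([k1, k2, p1, p2, k3] as OpenCV has them; the pictures are not rectified), "R" (3x3) and "t" (3): a world point X has camera coordinates R X + t. Camera axes: x right, y down, z forward; pixel columns grow to the right and rows downward; lengths in m; the calibration is good to about 2 mm. A picture is of the moment at which its call begins: read the wrist's pose just before it. camera_params takes no time and is no camera call; for the wrist camera it gives the pose at the moment of the call.
- manip.hand_in(): hands the job in; it is judged then, once.
Trained networks look in the newest picture that a camera, given by its name, has taken for a name from the list of things; names that differ only in an ending like _2 or _b are one class to them, and where a whole thing is asked for, a point or a joint stands for the part that bears it (a point fixed in the world has none). Each returns a list of dicts, best first, with "p" (0 to 1); they miss things now and then, are a little off and sometimes report something else, mostly with a low value. They report only what shows in the picture. A call takes as long as a camera call.
- manip.boxes_of(camera, query): "extent" ([left, top, right, bottom] in pixels, round what is visible of it).
- manip.landmark_of(camera, query): "centre" ([column, row] in pixels: a listed point, or the origin of a listed thing).
The state is a dict: "clock": time; "joint_pos": joint angles; "dq": joint speeds; "joint_efforts": joint torques, N m; "eef_pos": TCP position; "tool_rot": TCP orientation; "force": force on the tool from outside, world axes, zero at the start; "ft_torque": the same for the moment, N m; "grip_width": finger opening in m; "grasp_force": force on a finger pad.
Only numpy, scipy, OpenCV 4.12 (cv2) and the standard library are available. Lean on these libraries where they do the work, as an engineer would, in place of code of your own. Each camera call takes 0.05 s, during which the arm holds its last target. There are 200 camera calls.

### The job

Push the lever of the bench's suction port round its arc until its pointer points at the tall round setting pin (not at the low square block), then press the lock plunger on the far side of the ring fully down and leave it down. Use the fingers only to push: do not pull the lever's knob upwards, and leave the loose things where they are.

Things in the scene. Friction and masses are not known exactly. Their poses are not given: they have to be found in the camera images.
- damper: Suction port: aluminium plate 280 x 350 x 10 mm fixed on the bench, its top 10 mm above the bench. The origin lies on the ring's vertical turning axis, at bench height; the plate spans x -145 to 135 mm, y -175 to 175 mm about it. Its x axis points from the lever's mid-travel side to the lock's side, z up. A flat steel iris ring (outer diameter 156 mm, top 32 mm above the bench) turns on it. The port stands in different places and turned by up to 20 degrees.
- ring (a joint): Angle of the ring and lever, rad; range -1.75 to 1.75. At 0 the lever points along the damper's -x axis; positive turns counter-clockwise seen from above. At angle q the lever points along (-cos q, -sin q) in the damper's axes. It starts near 0; friction takes about 2.5 N at the knob to overcome, and the ring stays where it is left. There are no detents.
- lever_knob (a point): Middle of the lever's upright black round knob: diameter 18 mm, 48 mm tall, from 32 to 80 mm above the bench, on the flat dark lever (18 mm wide, top 32 mm above the bench), 110 mm from the ring's axis. To be pushed sideways, along the arc.
- knob (a joint): How far the knob is pulled up, m (0 = down, at rest; range 0 to 0.012). A spring holds it down with 8 N. It must stay down (below 0.005).
- pointer (a point): Tip of the lever's pointed end, 130 mm from the ring's axis, 29 mm above the bench. Its -x axis points outward along the lever.
- pin_top (a point): Centre of the top of the tall round setting pin: dark steel cylinder, diameter 18 mm, standing 30 mm above the plate (top 40 mm above the bench), fixed beside the ring on the left or right side of the plate, 150 to 175 mm from the ring's axis, outside the pointer's circle. THE TARGET: the lever must point straight at its centre, within 9 mm.
- block_top (a point): Centre of the top of the low square block on the other side: dark steel, 28 x 28 mm, 8 mm high (top 18 mm above the bench), fixed. Not the target.
- lock_top (a point): Centre of the top of the lock plunger: black round button, diameter 22 mm, in a grey round housing (diameter 32 mm, top 30 mm above the bench), 105 mm from the ring's axis on the side away from the lever's mid-travel. Its top stands 46 mm above the bench when up, 36 mm when fully down.
- lock (a joint): How far the lock plunger is pressed down, m: 0 up (start), 0.010 fully down. Moves straight down with about 4 N and stays where it is left (no spring). It does not stop the ring if the lever is pushed again.
- plug: Loose black dust plug with a round grip, diameter 40 mm, 32 mm high, standing on the plate's far left corner (seen from the robot, as all left and right here); origin at the centre of its underside. Leave alone.
- jar: Loose jar of screws, diameter 56 mm, 75 mm high, on the bench to the left; origin at the centre of its underside. Leave alone.
- offcut: Loose wooden offcut 130 x 45 x 30 mm (x, y, z) on the bench to the right; origin at the centre of its underside. Leave alone.
- screwdriver: Loose screwdriver lying on the bench to the right, farther back, about 200 mm long. Leave alone.

How it is judged:
On the way, in this order (a step that is already met when the one before it is completed fails the run):
1. the lever points at the round pin and has come to rest, the lock still up (y of pin_top in the frame of pointer between -0.009 and 0.009 m and x of pin_top in the frame of pointer below 0 m and velocity of joint ring between -0.05 and 0.05 rad/s and value of joint lock below 0.004 m), for 0.2 s.
2. the lock plunger is pressed fully down (value of joint lock above 0.0085 m), for 0.2 s.
At the end, for the whole second after the job is handed in: The lever points at the tall round pin (the pin's centre within 9 mm of the pointer's line, on its outward side) and is at rest, and the lock plunger is down by more than 8 of its 10 mm (y of pin_top in the frame of pointer between -0.009 and 0.009 m and x of pin_top in the frame of pointer below 0 m and velocity of joint ring between -0.05 and 0.05 rad/s and value of joint lock above 0.008 m); the robot touches nothing.
It fails at once if the lever's knob is pulled up by more than 5 mm (value of joint knob above 0.005 m).
It fails at once if a loose thing (plug, jar, offcut, screwdriver) is lifted or moved by more than 20 mm (distance of any of plug, jar, offcut, screwdriver from where it was at the start of the episode above 0.02 m).
It also fails if it takes over 51 s, if anything falls off the work surface, if the arm or the gripper's body presses on something with over 40 N, if the wrist force passes 120 N, or if a joint passes its speed limit or range.

## Working session

There is one attempt and no reset: what is moved stays moved. The work goes in short steps, Python scripts to look and compute and a shell command to move; the robot and the scene stay as the last step left them, time stands still between calls to the robot, and variables do not carry over. Pictures are saved under pics/ and viewed, at most 10 in all, crops included, and the job is handed in when it is done.

```bash
mkdir -p pics
cat > h.py <<'E'
import numpy as np, cv2
from station import manip
def ray(cam,px):
    c=manip.camera_params(cam);K,D,R,t=[np.array(c[k],float) for k in("K","D","R","t")]
    u=cv2.undistortPoints(np.array([[px]],float),K,D)[0,0]
    return -R.T@t, R.T@np.array([u[0],u[1],1])
def at_z(cam,px,z):
    o,d=ray(cam,px); return o+d*(z-o[2])/d[2]
def proj(cam,X):
    c=manip.camera_params(cam);K,D,R,t=[np.array(c[k],float) for k in("K","D","R","t")]
    return cv2.projectPoints(np.array(X,float).reshape(-1,1,3),cv2.Rodrigues(R)[0],t,K,D)[0][:,0]
def snap(cam,name):
    f=manip.grab_frame(cam); cv2.imwrite(f"pics/{name}.png",f[:,:,::-1])
E
python3 - <<'E'
from h import *
np.set_printoptions(precision=4,suppress=True)
o=manip.get_obs();print(o["clock"],o["eef_pos"],o["tool_rot"],o["grip_width"],manip.pinch_z)
Z=dict(damper=.0,lever_knob=.056,pointer=.029,pin_top=.04,block_top=.018,lock_top=.046,plug=.01,jar=0,offcut=0,screwdriver=0.01)
for c in("scene","side"):
    snap(c,c+"0")
    for n,z in Z.items():
        for d in manip.landmark_of(c,n)[:2]: print(c,n,round(d["p"],2),np.round(d["centre"],1),at_z(c,d["centre"],z)[:2])
a,b=[cv2.imread(f"pics/{c}0.png") for c in("scene","side")]
cv2.imwrite("pics/both.png",cv2.resize(np.vstack([a,b]),(400,600)) if 0 else np.hstack([cv2.resize(a,(400,300)),cv2.resize(b,(400,300))]))
E
```

```text
0.0 [ 0.1673 -0.5756  0.2302] [ 0.99    0.1409 -0.0001 -0.001 ] 0.0854678812308666 0.0187
scene damper 0.83 [265.8 203.7] [0.5384 0.011 ]
scene damper 0.32 [381.5 167. ] [0.4326 0.4146]
scene lever_knob 0.42 [253.1 166.8] [ 0.4329 -0.0175]
scene pointer 0.95 [245.9 169.2] [ 0.4182 -0.0395]
scene pin_top 0.46 [299.7 168. ] [0.4403 0.1309]
scene block_top 0.57 [208.7 198.6] [ 0.5133 -0.1636]
scene lock_top 0.51 [276.7 226.4] [0.65   0.0277]
scene plug 0.61 [309.1 215.1] [0.6001 0.1347]
scene jar 0.79 [382.1 171. ] [0.4495 0.4115]
scene jar 0.6 [305.5 168.9] [0.4143 0.1586]
scene offcut 0.58 [117.1 194.2] [ 0.4527 -0.4586]
scene screwdriver 0.88 [102.6 259.6] [ 0.6882 -0.4748]
scene screwdriver 0.69 [380.6 167.4] [0.4417 0.4061]
side damper 0.92 [251.9 223.2] [ 0.5449 -0.0097]
side lever_knob 0.43 [286.  218.3] [ 0.4313 -0.0169]
side pointer 0.8 [291.4 225.1] [ 0.4223 -0.0317]
side pin_top 0.59 [249.4 248.1] [0.4433 0.1339]
side block_top 0.49 [287.7 199. ] [ 0.5199 -0.1622]
side lock_top 0.53 [216.9 209.3] [0.6287 0.0462]
side plug 0.52 [204.9 237.9] [0.5969 0.1367]
side jar 0.8 [173.  324.7] [0.4423 0.412 ]
side offcut 0.62 [349.4 177.1] [ 0.4447 -0.4373]
side screwdriver 0.6 [294.6 155.7] [ 0.6824 -0.4574]
```

View pics/scene0.png

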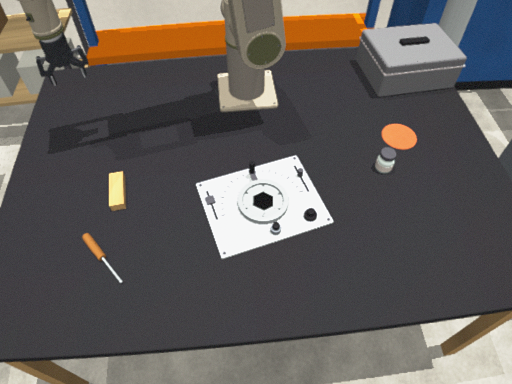

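View pics/side0.png

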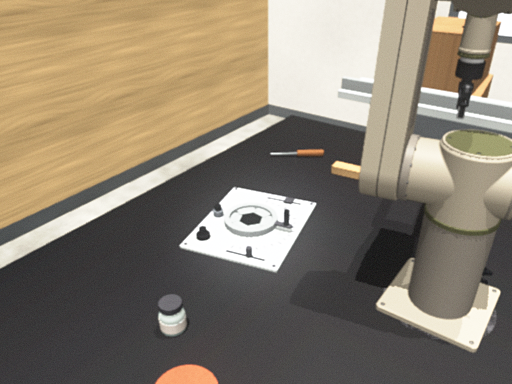

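The port is at image centre, with the knob near (252,168). The round pin is on the robot's left at (299,170), the square block on the right at (209,199), the lock at (276,228) and the plug at (310,215). I'll move over the port for a close wrist view.

```bash
python3 -m jog '-1 0.53 -0.57 -0.2 0 0 0;-1 0.53 -0.57 -0.2 0 0 0;-1 0.53 -0.57 -0.2 0 0 0;-1 0.53 -0.57 -0.2 0 0 0;-1 0.53 -0.57 -0.2 0 0 0'
python3 -m jog '-1 0.53 -0.57 -0.1 0 0 0;-1 0.53 -0.57 -0.1 0 0 0;-1 0.53 -0.57 -0.1 0 0 0;-1 0.53 -0.57 -0.1 0 0 0;-1 0.53 -0.57 -0.1 0 0 0'
python3 - <<'E'
from h import *
np.set_printoptions(precision=4,suppress=True)
snap("wrist","w0")
o=manip.get_obs();print(o["clock"],o["eef_pos"],o["tool_rot"],o["dq"])
Z=dict(damper=.0,lever_knob=.056,pointer=.029,pin_top=.04,block_top=.018,lock_top=.046,plug=.01)
for n,z in Z.items():
    for d in manip.landmark_of("wrist",n)[:2]: print(n,round(d["p"],2),np.round(d["centre"],1),at_z("wrist",d["centre"],z)[:2])
E
```

```text
clock: 1.72
eef_pos: [0.304, -0.3041, 0.3097]
tool_rot: [0.99, 0.141, 0.0, 0.0]
force: [0.8, 0.3, 0.7]
grip_width: 0.0001
grasp_force: 0.0
clock: 2.35
eef_pos: [0.4434, -0.0269, 0.3496]
tool_rot: [0.99, 0.141, 0.001, 0.0]
force: [0.1, -0.7, -0.1]
grip_width: 0.0
grasp_force: 0.0
2.4 [ 0.4456 -0.0203  0.3503] [ 0.9896  0.1438  0.002  -0.0017] [-0.1175 -0.0242  0.0299 -0.0083 -0.0017 -0.1973]
damper 0.8 [256.6  83.2] [0.5432 0.0015]
lever_knob 0.71 [250.8 155.7] [ 0.4352 -0.0237]
pointer 0.63 [246.8 162.2] [ 0.4164 -0.0234]
pin_top 0.47 [154.2 114.4] [0.4513 0.1345]
block_top 0.6 [344.7 128.1] [ 0.5139 -0.1656]
plug 0.91 [178.4   8.9] [0.6068 0.1331]
```

View pics/w0.png

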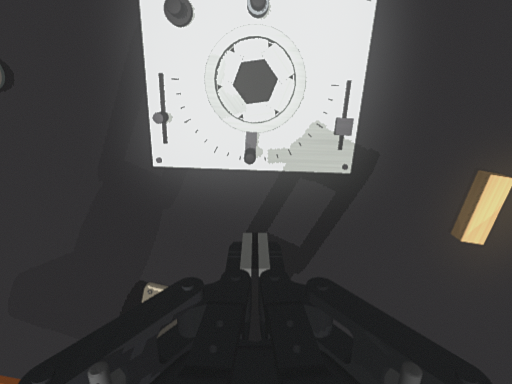

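The wrist view shows the ring at (256,80), knob at (250,157), pin at (158,117), block at (344,127), lock at (258,6) and plug at (178,10). I'll back off slightly so the whole plate fits, and fit its pose.

```bash
python3 -m jog '-1 -0.2 0 -0.15 0 0 0;-1 -0.2 0 -0.15 0 0 0;-1 -0.2 0 -0.15 0 0 0;-1 -0.2 0 -0.15 0 0 0;-1 -0.2 0 -0.15 0 0 0'
python3 - <<'E'
from h import *
np.set_printoptions(precision=4,suppress=True)
manip.grab_frame("wrist");manip.grab_frame("wrist")
snap("wrist","w1")
o=manip.get_obs();print(o["clock"],o["eef_pos"],o["tool_rot"],o["dq"])
Z=dict(damper=.0,lever_knob=.056,pointer=.029,pin_top=.04,block_top=.018,lock_top=.046,plug=.01)
for n,z in Z.items():
    for d in manip.landmark_of("wrist",n)[:2]: print(n,round(d["p"],2),np.round(d["centre"],1),at_z("wrist",d["centre"],z)[:2])
im=cv2.imread("pics/w1.png");cv2.imwrite("pics/w1c.png",cv2.resize(im[0:240,100:420],(800,600),interpolation=cv2.INTER_CUBIC))
E
```

```text
clock: 3.38
eef_pos: [0.3661, -0.0514, 0.4075]
tool_rot: [0.99, 0.141, -0.001, -0.001]
force: [0.1, 0.4, -0.8]
grip_width: 0.0001
grasp_force: 0.0
3.525 [ 0.3661 -0.0511  0.4079] [ 0.99    0.1411 -0.0009 -0.0004] [ 0.0024 -0.0044 -0.0051  0.0011  0.0009 -0.0015]
damper 0.57 [255.1  31.7] [ 0.5451 -0.0011]
lever_knob 0.51 [251.2  98.4] [ 0.4387 -0.0253]
lever_knob 0.2 [164.6  62.6] [0.4523 0.1236]
pointer 0.59 [246.5 107.8] [ 0.4206 -0.0215]
pointer 0.48 [250.4 100.3] [ 0.4348 -0.0247]
pin_top 0.53 [164.   62.8] [0.4521 0.1294]
block_top 0.63 [339.   75.2] [ 0.5186 -0.1627]
block_top 0.44 [464.1 160.3] [ 0.4434 -0.451 ]
plug 0.17 [246.1 110.7] [ 0.4147 -0.0221]
```

View pics/w1c.png

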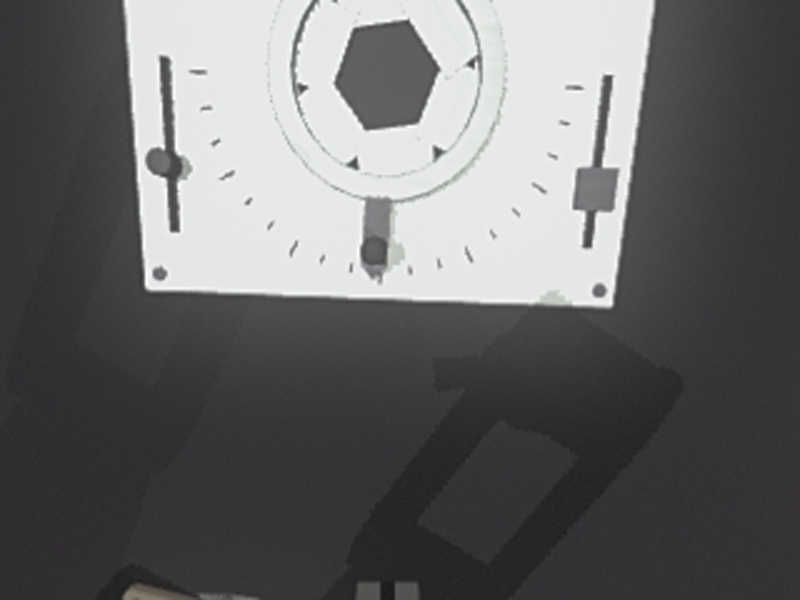

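I moved the wrong way, because image up is forward. I'll go forward instead to centre the port.

```bash
python3 -m jog '-1 0.5 0 0 0 0 0;-1 0.5 0 0 0 0 0;-1 0.5 0 0 0 0 0;-1 0.5 0 0 0 0 0;-1 0.5 0 0 0 0 0'
python3 - <<'E'
from h import *
np.set_printoptions(precision=4,suppress=True)
for i in range(4): manip.grab_frame("wrist")
snap("wrist","w2")
o=manip.get_obs();print(o["clock"],o["eef_pos"],o["tool_rot"],o["dq"])
Z=dict(damper=.0,lever_knob=.056,pointer=.029,pin_top=.04,block_top=.018,lock_top=.046,plug=.01)
for n,z in Z.items():
    for d in manip.landmark_of("wrist",n)[:2]: print(n,round(d["p"],2),np.round(d["centre"],1),at_z("wrist",d["centre"],z)[:2])
im=cv2.imread("pics/w2.png")
g=(cv2.cvtColor(im,cv2.COLOR_BGR2GRAY)>140).astype(np.uint8)
c=max(cv2.findContours(g,cv2.RETR_EXTERNAL,cv2.CHAIN_APPROX_NONE)[0],key=cv2.contourArea)
P=np.array([at_z("wrist",p,.01)[:2] for p in c[::3,0].astype(float)],np.float32)
print("plate",cv2.minAreaRect(P))
cv2.imwrite("pics/w2c.png",cv2.resize(im[0:288,64:448],(800,600),interpolation=cv2.INTER_CUBIC))
E
```

```text
clock: 4.5
eef_pos: [0.5582, 0.0048, 0.4081]
tool_rot: [0.99, 0.141, -0.001, -0.0]
force: [-0.4, 0.3, 0.8]
grip_width: 0.0002
grasp_force: 0.0
4.75 [0.5573 0.0041 0.4104] [0.9901 0.1406 0.0012 0.0003] [ 0.0023  0.0057 -0.0008  0.0022 -0.0007  0.0011]
damper 0.84 [253.5 148.3] [ 0.5414 -0.0001]
lever_knob 0.7 [246.8 212.4] [ 0.4289 -0.0192]
lever_knob 0.69 [192.9  94. ] [0.6107 0.1252]
pointer 0.82 [246.6 211. ] [ 0.4205 -0.0204]
pin_top 0.56 [172.9 178.3] [0.4509 0.133 ]
block_top 0.63 [327.5 182.3] [ 0.5202 -0.159 ]
lock_top 0.56 [256.3  91.2] [0.6444 0.025 ]
plug 0.83 [192.1  90.9] [0.6127 0.1371]
plate ((0.5378363728523254, -0.0008854568004608154), (0.2794288694858551, 0.34848132729530334), 14.099733352661133)
```

View pics/w2c.png

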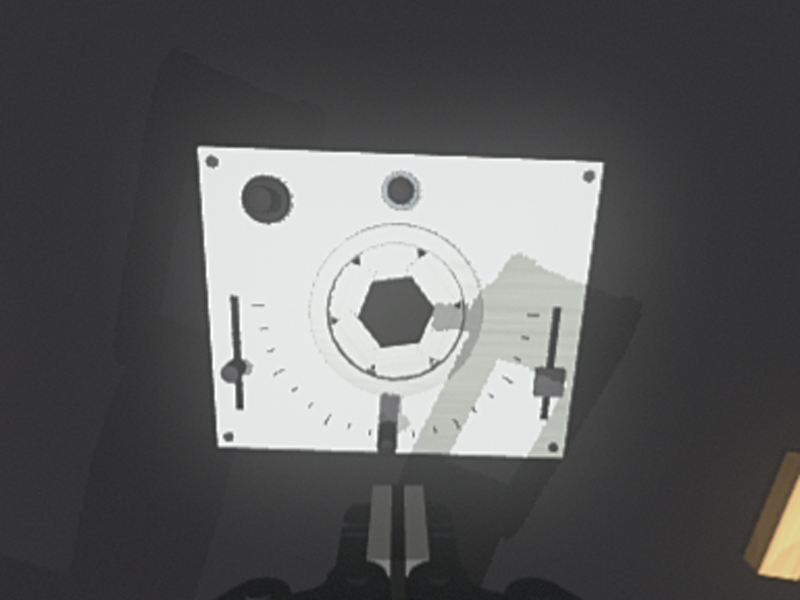

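The plate fit is good (279 x 348 mm against the given 280 x 350). The port origin is about (0.5426, 0.0003) with a yaw of 14.1°. The pin top is at crop (231,372), which puts the target at q ≈ -68.5°. Next I'll work out the push rows.

```bash
cat >> h.py <<'E'
O=np.array([.5426,.0003]);Y0=14.1
def yaw(o): 
    q=o["tool_rot"]; return 2*np.degrees(np.arctan2(q[1],q[0]))
def tcp(q,trail,r=.110):
    p=np.radians(Y0+q); ex=np.array([np.cos(p),np.sin(p)]); ey=np.array([np.sin(p),-np.cos(p)])
    return O-r*ex+trail*ey, Y0+q
def row(start,xy,z,yw):
    """start=(x,y,z,yaw)"""
    p=np.radians(start[3]); d=np.array(xy)-start[:2]
    return np.round([(d@[np.cos(p),np.sin(p)])/.4,(d@[np.sin(p),-np.cos(p)])/.4,(start[2]-z)/.4,-(yw-start[3])/90],3)
E
python3 - <<'E'
from h import *
o=manip.get_obs(); s=(*o["eef_pos"],yaw(o)); print(s,o["joint_pos"])
xy,w=tcp(0,.05)
print("above",row(s,xy,.16,w)); s2=(*xy,.16,w); print(xy,w)
print("down",row(s2,xy,.048,w)); s3=(*xy,.048,w)
for q,t in((0,.05),(-3,.0235),(-11,.0235),(-19,.0235),(-27,.0235),(-35,.0235)): print(q,row(s3,*((lambda a:(a[0],.048,a[1]))(tcp(q,t)))))
E
```

```text
(np.float64(0.5579219132596016), np.float64(0.004467824369787619), np.float64(0.409121168986482), np.float64(16.194928515241543)) [-8.38953190e-02  1.47044942e-02  1.28878295e+00  1.21024154e-05
  1.83771856e+00  1.20424938e+00]
above [-0.319  0.114  0.623  0.023]
[ 0.44809483 -0.07499125] 14.1
down [ 0.    0.    0.28 -0.  ]
0 [ 0.  0.  0. -0.]
-3 [-0.003 -0.081  0.     0.033]
-11 [-0.006 -0.12   0.     0.122]
-19 [-0.004 -0.159  0.     0.211]
-27 [ 0.003 -0.198  0.     0.3  ]
-35 [ 0.016 -0.235  0.     0.389]
```

Joint 6 would end too close to its limit, so I'll turn the tool +90° and push with the sides of the shut pads.

```bash
sed -i 's/return O-r\*ex+trail\*ey, Y0+q/return O-r*ex+trail*ey, Y0+90+q/' h.py
python3 - <<'E'
from h import *
o=manip.get_obs(); s=(*o["eef_pos"],yaw(o))
xy,w=tcp(0,.05)
print("above",row(s,xy,.16,w)); 
s3=(*xy,.048,w)
for q,t in((-3,.02),(-11,.02),(-19,.02),(-27,.02),(-35,.02)): print(q,row(s3,*((lambda a:(a[0],.048,a[1]))(tcp(q,t)))))
E
python3 -m jog '-1 -0.32 0.11 0.5 0 0 -0.55;-1 -0.32 0.11 0.5 0 0 -0.55;-1 -0.32 0.11 0.5 0 0 -0.55;-1 -0.32 0.11 0.5 0 0 -0.55;-1 -0.32 0.11 0.5 0 0 -0.55'
python3 - <<'E'
from h import *
o=manip.get_obs(); s=(*o["eef_pos"],yaw(o));print(s)
xy,w=tcp(0,.05)
print("above",row(s,xy,.16,w))
E
```

```text
above [-0.319  0.114  0.623 -0.977]
-3 [ 0.089 -0.002  0.     0.033]
-11 [ 0.128 -0.004  0.     0.122]
-19 [ 0.167 -0.001  0.     0.211]
-27 [0.205 0.007 0.    0.3  ]
-35 [0.242 0.021 0.    0.389]
clock: 5.72
eef_pos: [0.4422, -0.0733, 0.2027]
tool_rot: [0.839, 0.544, -0.004, -0.004]
force: [0.5, 0.7, 0.2]
grip_width: -0.0002
grasp_force: 0.0
(np.float64(0.4422362490376376), np.float64(-0.07328587754932936), np.float64(0.20269419415080395), np.float64(65.88215788142617))
above [ 0.002  0.015  0.107 -0.425]
```

```bash
python3 -m jog '-1 0 0.015 0.1 0 0 -0.42;-1 0 0.015 0.1 0 0 -0.42;-1 0 0.015 0.1 0 0 -0.42;-1 0 0.015 0.1 0 0 -0.42;-1 0 0.015 0.1 0 0 -0.42'
python3 -m jog '-1 0 0 0.1 0 0 0;-1 0 0 0.2 0 0 0;-1 0 0 0.28 0 0 0;-1 0 0 0.28 0 0 0;-1 0 0 0.28 0 0 0'
python3 - <<'E'
from h import *
o=manip.get_obs(); s=(*o["eef_pos"],yaw(o));print(s)
for q,t in((0,.05),(-3,.02),(-11,.02),(-19,.02),(-27,.02),(-35,.02)): print(q,row(s,*((lambda a:(a[0],.048,a[1]))(tcp(q,t)))))
E
```

```text
clock: 6.35
eef_pos: [0.4529, -0.0759, 0.1689]
tool_rot: [0.619, 0.785, 0.0, -0.0]
force: [0.1, 0.2, -1.0]
grip_width: 0.0002
grasp_force: 0.0
clock: 6.98
eef_pos: [0.4537, -0.0761, 0.0582]
tool_rot: [0.619, 0.785, 0.0, 0.001]
force: [0.0, -0.5, 0.3]
grip_width: 0.0002
grasp_force: 0.0
(np.float64(0.4537341241906278), np.float64(-0.07612465511280087), np.float64(0.058237538877480885), np.float64(103.4407372911786))
0 [ 0.006 -0.013  0.026 -0.007]
-3 [ 0.095 -0.016  0.026  0.026]
-11 [ 0.134 -0.019  0.026  0.115]
-19 [ 0.173 -0.016  0.026  0.204]
-27 [ 0.211 -0.008  0.026  0.293]
-35 [0.248 0.005 0.026 0.382]
```

```bash
python3 -m jog '-1 0.06 -0.015 0.02 0 0 0.02;-1 0.115 -0.018 0.02 0 0 0.07;-1 0.135 -0.018 0.02 0 0 0.115;-1 0.173 -0.016 0.02 0 0 0.204;-1 0.211 -0.008 0.02 0 0 0.293'
python3 - <<'E'
from h import *
o=manip.get_obs(); s=(*o["eef_pos"],yaw(o));print(s)
for q,t in((-27,.02),(-34,.02),(-41,.02),(-48,.02),(-54,.02),(-60,.02)): print(q,row(s,*((lambda a:(a[0],.05,a[1]))(tcp(q,t)))))
E
```

```text
clock: 7.6
eef_pos: [0.4313, 0.0052, 0.051]
tool_rot: [0.784, 0.621, 0.001, 0.001]
force: [0.3, -3.0, -1.2]
grip_width: -0.0002
grasp_force: 1.5
(np.float64(0.43132606240593846), np.float64(0.005156406911921556), np.float64(0.051027345925088445), np.float64(76.81626463441678))
-27 [ 0.    -0.001  0.003 -0.003]
-34 [ 0.034 -0.005  0.003  0.075]
-41 [ 0.068 -0.005  0.003  0.152]
-48 [ 0.102 -0.001  0.003  0.23 ]
-54 [0.131 0.006 0.003 0.297]
-60 [0.158 0.015 0.003 0.364]
```

```bash
python3 -m jog '-1 0.034 -0.005 0.003 0 0 0.075;-1 0.068 -0.005 0.003 0 0 0.152;-1 0.102 -0.001 0.003 0 0 0.23;-1 0.131 0.006 0.003 0 0 0.297;-1 0.158 0.015 0.003 0 0 0.364'
python3 - <<'E'
from h import *
np.set_printoptions(precision=4,suppress=True)
for i in range(3): manip.grab_frame("wrist")
o=manip.get_obs(); s=(*o["eef_pos"],yaw(o));print(s,o["force"])
for q,t in((-60,.02),(-62,.02),(-64,.02),(-66,.02),(-68,.02)): print(q,row(s,*((lambda a:(a[0],.05,a[1]))(tcp(q,t)))))
for c in("scene","side","wrist"):
    snap(c,c+"3")
    for n,z in dict(lever_knob=.056,pointer=.029,pin_top=.04).items():
        for d in manip.landmark_of(c,n)[:2]:
            X=at_z(c,d["centre"],z)[:2]; v=X-O
            print(c,n,round(d["p"],2),X,"q",(np.degrees(np.arctan2(v[1],v[0]))-Y0-180+180)%360-180,np.hypot(*v))
tiles=[cv2.resize(cv2.imread("pics/scene3.png")[140:270,180:350],(400,300)),cv2.resize(cv2.imread("pics/side3.png")[160:290,170:340],(400,300))]
cv2.imwrite("pics/t3.png",np.vstack([np.hstack(tiles),np.hstack([cv2.resize(cv2.imread("pics/wrist3.png"),(400,300)),np.zeros((300,400,3),np.uint8)])]))
E
```

```text
clock: 8.22
eef_pos: [0.4519, 0.0657, 0.0501]
tool_rot: [0.927, 0.376, 0.001, 0.001]
force: [-0.3, -3.1, -0.6]
grip_width: -0.0001
grasp_force: 1.4
(np.float64(0.4515291402361795), np.float64(0.06599145211366823), np.float64(0.04952901639332774), np.float64(44.49006886103261)) [ 0.497  -0.0823  0.0224]
-60 [-0.001  0.001 -0.001  0.004]
-62 [ 0.009 -0.    -0.001  0.027]
-64 [ 0.019 -0.001 -0.001  0.049]
-66 [ 0.028 -0.002 -0.001  0.071]
-68 [ 0.038 -0.003 -0.001  0.093]
scene lever_knob 0.4 [0.4649 0.082 ] q -60.53080447594675 0.11277823051394216
scene pointer 0.68 [0.4608 0.0904] q -61.86386894297382 0.12173080158678445
scene pointer 0.17 [0.6226 0.1275] q -136.28829642162088 0.1502653087325141
scene pin_top 0.53 [0.4492 0.1249] q -67.23590295582648 0.1557315028666386
side lever_knob 0.44 [0.4681 0.0773] q -60.058236425918096 0.10714054196667509
side pointer 0.59 [0.4557 0.0985] q -62.59568791988781 0.13118701876848912
side pin_top 0.38 [0.4375 0.1356] q -66.26578247432238 0.17127860050555885
wrist lever_knob 0.65 [0.4672 0.079 ] q -60.32865480923675 0.1089255181335148
wrist pointer 0.62 [0.4543 0.0955] q -61.2599702645538 0.12980214829824413
wrist pin_top 0.63 [0.4484 0.1313] q -68.3912027393539 0.16131758237812838
```

View pics/t3.png

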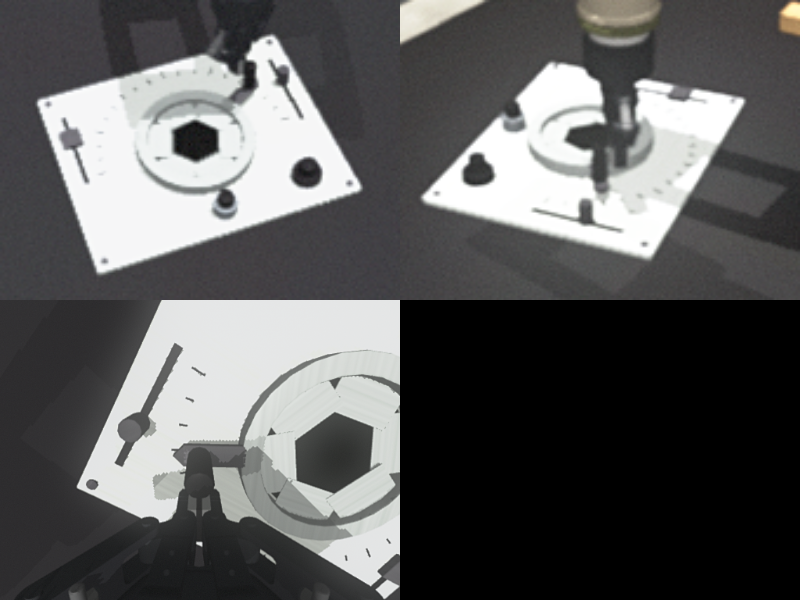

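The lever is at about q -60.3° and the pin at about -67.8°, so I'll finish with the last small push.

```bash
python3 -m jog '-1 0.009 0 0 0 0 0.027;-1 0.019 -0.001 0 0 0 0.049;-1 0.028 -0.002 0 0 0 0.071;-1 0.035 -0.003 0 0 0 0.085;-1 0.035 -0.003 0 0 0 0.085'
python3 - <<'E'
from h import *
np.set_printoptions(precision=4,suppress=True)
for i in range(3): manip.grab_frame("wrist")
o=manip.get_obs(); s=(*o["eef_pos"],yaw(o));print(s,o["force"])
for c in("scene","side","wrist"):
    snap(c,c+"4")
    for n,z in dict(lever_knob=.056,pointer=.029,pin_top=.04).items():
        for d in manip.landmark_of(c,n)[:1]:
            X=at_z(c,d["centre"],z)[:2]; v=X-O
            print(c,n,round(d["p"],2),X,"q",(np.degrees(np.arctan2(v[1],v[0]))-Y0-180+180)%360-180,np.hypot(*v))
im=cv2.imread("pics/wrist4.png")
def L(q,r,z): 
    a=np.radians(Y0+180+q); return [*(O+r*np.array([np.cos(a),np.sin(a)])),z]
P=proj("wrist",[L(-67,.08,.032),L(-67,.13,.029),L(-68.5,.161,.04)])
big=cv2.resize(im[80:330,120:420],(720,600),interpolation=cv2.INTER_CUBIC)
for p in P: cv2.circle(big,tuple(int(v) for v in (p-[120,80])*2.4),3,(0,0,255),-1)
cv2.imwrite("pics/w4.png",big)
E
```

```text
clock: 9.6
eef_pos: [0.4592, 0.0764, 0.0476]
tool_rot: [0.949, 0.315, -0.0, -0.0]
force: [-1.2, -0.5, 0.1]
grip_width: 0.0001
grasp_force: 0.4
(np.float64(0.45915432944399537), np.float64(0.07639312852327988), np.float64(0.04764160644637257), np.float64(36.75165161858971)) [-0.7276 -0.0536 -0.4486]
scene lever_knob 0.51 [0.4621 0.0897] q -62.084343647918985 0.1203097164461127
scene pointer 0.95 [0.4583 0.1014] q -64.2790661607686 0.13166143372768907
scene pin_top 0.46 [0.4382 0.1345] q -66.23887251991665 0.17004342816467038
side lever_knob 0.42 [0.4702 0.0909] q -65.44603041947872 0.11596782081864196
side pointer 0.95 [0.4645 0.0938] q -64.24582807746035 0.12182914230148298
side pin_top 0.38 [0.4395 0.1385] q -67.37060337750772 0.17246304272353757
wrist lever_knob 0.9 [0.4758 0.0872] q -66.53845317683816 0.1095987932645008
wrist pointer 0.91 [0.4653 0.1042] q -67.44124701861905 0.12954648124285828
wrist pin_top 0.92 [0.4489 0.1308] q -68.43231850853915 0.16067823367759265
```

View pics/w4.png

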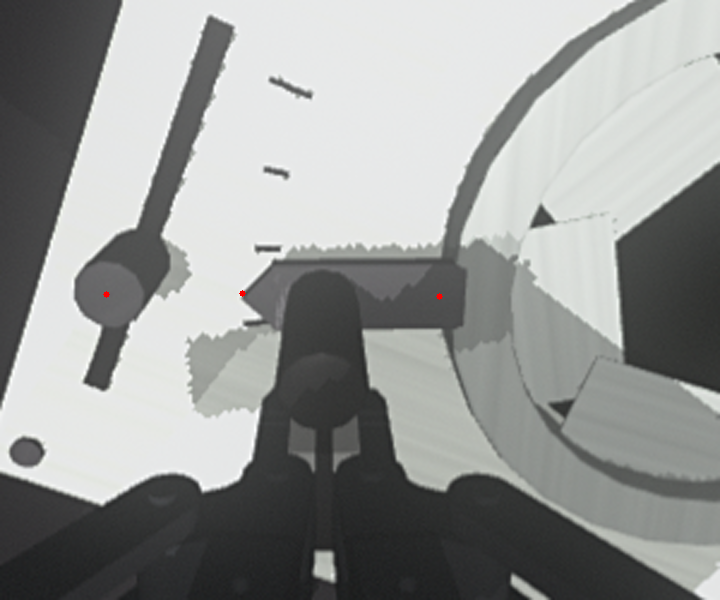

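The wrist view shows the lever overlay (q = -67°) landing on the pointer tip at (242,293), and the pin top at (106,294) matching -68.4°. All cameras agree the lever is about 1.5° short, so I'll nudge it and then back off and up.

```bash
python3 -m jog '-1 0.004 0 0 0 0 0.008;-1 0.008 0 0 0 0 0.016;-1 0.008 0 0 0 0 0.016;-1 0.008 0 0 0 0 0.016;-1 0.008 0 0 0 0 0.016'
python3 - <<'E'
from h import *
np.set_printoptions(precision=4,suppress=True)
for i in range(3): manip.grab_frame("wrist")
o=manip.get_obs(); s=(*o["eef_pos"],yaw(o));print(s,o["force"])
for c in("scene","side","wrist"):
    manip.grab_frame(c)
    for n,z in dict(lever_knob=.056,pointer=.029,pin_top=.04).items():
        for d in manip.landmark_of(c,n)[:1]:
            X=at_z(c,d["centre"],z)[:2]; v=X-O
            print(c,n,round(d["p"],2),X,"q",(np.degrees(np.arctan2(v[1],v[0]))-Y0-180+180)%360-180,np.hypot(*v))
E
python3 -m jog '-1 -0.04 0 0 0 0 0;-1 -0.1 0 0 0 0 0;-1 -0.1 0 -0.15 0 0 0;-1 -0.1 0 -0.25 0 0 0;-1 -0.1 0 -0.25 0 0 0'
python3 - <<'E'
from h import *
o=manip.get_obs(); s=(*o["eef_pos"],yaw(o));print(s)
Lk=O+.105*np.array([np.cos(np.radians(Y0)),np.sin(np.radians(Y0))]);print(Lk,row(s,Lk,.15,s[3]))
E
```

```text
clock: 10.98
eef_pos: [0.4618, 0.0783, 0.0477]
tool_rot: [0.953, 0.303, 0.0, 0.0]
force: [-2.0, -0.1, -0.7]
grip_width: 0.0001
grasp_force: 0.6
(np.float64(0.4617947960858574), np.float64(0.07824076679990558), np.float64(0.04768113580167696), np.float64(35.28256983210755)) [-0.86   -0.2997 -0.4554]
scene lever_knob 0.61 [0.4632 0.0924] q -63.30464560743985 0.12159119712477989
scene pointer 0.76 [0.4772 0.1051] q -72.12807322051904 0.12350562952874984
scene pin_top 0.53 [0.4442 0.1406] q -69.06832567076212 0.17133664631694145
side lever_knob 0.42 [0.4739 0.0912] q -67.01376255606893 0.11398587488967328
side pin_top 0.6 [0.4424 0.1275] q -65.8679222523445 0.16191573186223118
wrist lever_knob 0.61 [0.4785 0.0876] q -67.79665902284361 0.10831457791960186
wrist pointer 0.9 [0.4686 0.1092] q -69.8926706380622 0.13164419534567384
wrist pin_top 0.98 [0.448  0.1312] q -68.25238231502523 0.1615004845696258
clock: 12.35
eef_pos: [0.4323, 0.0552, 0.1522]
tool_rot: [0.953, 0.303, 0.004, 0.001]
force: [0.9, 0.2, 0.3]
grip_width: 0.0002
grasp_force: 0.0
(np.float64(0.4323163475398097), np.float64(0.05521928512271427), np.float64(0.15220938669437586), np.float64(35.277824905474155))
[0.64443656 0.02587958] [ 0.391  0.366  0.006 -0.   ]
```

```bash
python3 -m jog '-1 0.391 0.366 -0.25 0 0 0;-1 0.391 0.366 -0.25 0 0 0;-1 0.391 0.366 -0.25 0 0 0;-1 0.391 0.366 -0.25 0 0 0;-1 0.391 0.366 -0.25 0 0 0'
python3 - <<'E'
from h import *
np.set_printoptions(precision=4,suppress=True)
for i in range(3): manip.grab_frame("wrist")
snap("wrist","w5");snap("scene","s5")
o=manip.get_obs(); s=(*o["eef_pos"],yaw(o));print(s,o["force"])
Lk=O+.105*np.array([np.cos(np.radians(Y0)),np.sin(np.radians(Y0))]);print(row(s,Lk,.06,s[3]))
for c in("scene","wrist"):
    for n,z in dict(lever_knob=.056,pointer=.029,pin_top=.04,lock_top=.046).items():
        for d in manip.landmark_of(c,n)[:1]:
            X=at_z(c,d["centre"],z)[:2]; v=X-O
            print(c,n,round(d["p"],2),d["centre"],X,"q",(np.degrees(np.arctan2(v[1],v[0]))-Y0-180+180)%360-180,np.hypot(*v))
im=cv2.imread("pics/w5.png")
def L(q,r,z): 
    a=np.radians(Y0+180+q); return [*(O+r*np.array([np.cos(a),np.sin(a)])),z]
big=cv2.resize(im,(800,600),interpolation=cv2.INTER_CUBIC)
for p in proj("wrist",[L(-68.4,.08,.032),L(-68.4,.13,.029),L(-68.4,.161,.04),L(180,.105,.046)]): cv2.circle(big,tuple(int(v) for v in p*800/512),2,(0,0,255),-1)
cv2.imwrite("pics/w5b.png",big)
E
```

```text
clock: 12.98
eef_pos: [0.644, 0.0254, 0.2469]
tool_rot: [0.953, 0.303, 0.0, 0.0]
force: [0.0, -0.0, -0.1]
grip_width: 0.0003
grasp_force: 0.0
(np.float64(0.6400492487826075), np.float64(0.026290983592320176), np.float64(0.24669457265295083), np.float64(35.298010219074435)) [-0.2773  0.0882 -0.4277]
[ 0.008  0.007  0.467 -0.   ]
scene lever_knob 0.37 [290.5, 173.5] [0.4718 0.0951] q -67.34804881738057 0.11826313677136246
scene pointer 0.67 [292.6, 178.8] [0.4726 0.1036] q -69.98903072488501 0.12474404448871007
scene pin_top 0.5 [298.9, 168.5] [0.4421 0.1281] q -65.90928506749125 0.1625431670495362
scene lock_top 0.38 [275.5, 225.1] [0.6453 0.0249] q 179.356075215335 0.10563933306680705
wrist lever_knob 0.67 [144.0, 236.7] [0.4783 0.0894] q -68.28674867828947 0.10986259648508553
wrist pointer 0.63 [135.5, 222.1] [0.4734 0.1114] q -72.17741317000419 0.13091300870498518
wrist pin_top 0.68 [110.9, 232.0] [0.4476 0.131 ] q -68.07376190481324 0.1615616260980102
wrist lock_top 0.63 [255.1, 162.2] [0.6449 0.0258] q 179.90625758131216 0.10541521961292159
```

View pics/w5b.png

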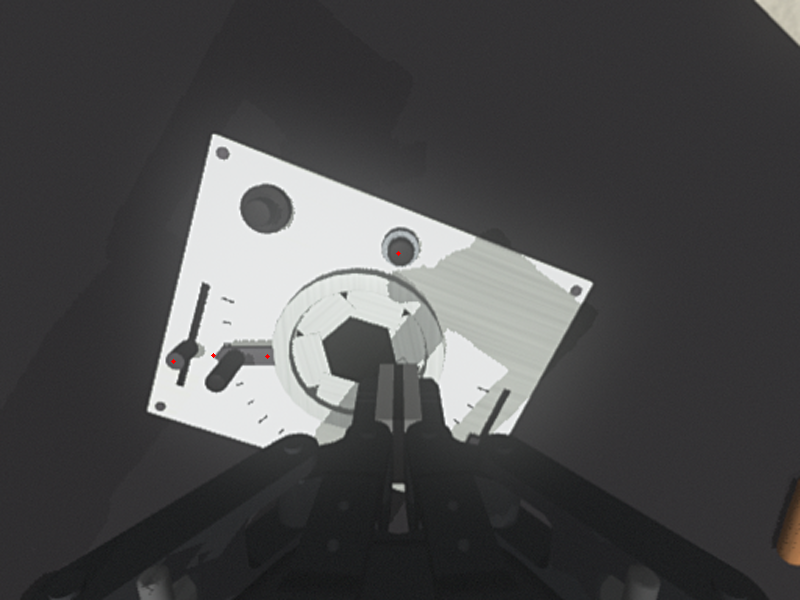

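The overlay dots lie on the lever, pointer tip (213,355), pin top (173,361) and button (398,252), so the lever is aimed. Next is pressing the lock.

```bash
python3 -m jog '-1 0.005 0.005 0.15 0 0 0;-1 0.005 0.005 0.3 0 0 0;-1 0.005 0.005 0.4 0 0 0;-1 0.005 0.005 0.46 0 0 0;-1 0.005 0.005 0.46 0 0 0'
python3 -m jog '-1 0 0 0.02 0 0 0;-1 0 0 0.035 0 0 0;-1 0 0 0.05 0 0 0;-1 0 0 0.06 0 0 0;-1 0 0 0.065 0 0 0'
```

```text
clock: 14.25
eef_pos: [0.6419, 0.0256, 0.0609]
tool_rot: [0.953, 0.303, -0.002, -0.001]
force: [-0.1, 0.2, -0.2]
grip_width: 0.0001
grasp_force: 0.0
clock: 14.88
eef_pos: [0.6449, 0.0255, 0.0383]
tool_rot: [0.953, 0.303, 0.001, 0.0]
force: [1.5, 0.1, 4.6]
grip_width: -0.0002
grasp_force: 1.9
```

```bash
python3 -m jog '-1 0 0 0.005 0 0 0;-1 0 0 0.01 0 0 0;-1 0 0 0.013 0 0 0;-1 0 0 0.013 0 0 0;-1 0 0 0.013 0 0 0'
```

```text
clock: 15.5
eef_pos: [0.6451, 0.0255, 0.0359]
tool_rot: [0.953, 0.303, 0.001, 0.0]
force: [-8.5, -0.0, 24.4]
grip_width: -0.0002
grasp_force: 12.2
```

It bottomed out at 36 mm with 24 N. I'll retract and check.

```bash
python3 -m jog '-1 0 0 -0.05 0 0 0;-1 0 0 -0.15 0 0 0;-1 0 0 -0.3 0 0 0;-1 0 0 -0.45 0 0 0;-1 0 0 -0.53 0 0 0'
python3 - <<'E'
from h import *
for i in range(4): manip.grab_frame("wrist")
snap("wrist","w6")
a,b=cv2.imread("pics/w5.png"),cv2.imread("pics/w6.png")
def L(q,r,z): 
    a=np.radians(Y0+180+q); return [*(O+r*np.array([np.cos(a),np.sin(a)])),z]
P=proj("wrist",[L(-68.4,.08,.032),L(-68.4,.13,.029),L(-68.4,.161,.04),L(180,.105,.036)])
big=cv2.resize(b[70:270,80:346],(798,600),interpolation=cv2.INTER_CUBIC)
for p in P: cv2.circle(big,tuple(int(v) for v in (p-[80,70])*3),2,(0,0,255),-1)
cv2.imwrite("pics/w6b.png",big);print(manip.get_obs()["force"])
E
```

```text
clock: 16.12
eef_pos: [0.6451, 0.0255, 0.2492]
tool_rot: [0.953, 0.303, 0.002, 0.001]
force: [-0.4, 0.7, 0.4]
grip_width: -0.0001
grasp_force: 0.0
[-0.66478833  0.17774474 -0.66539866]
```

View pics/w6b.png

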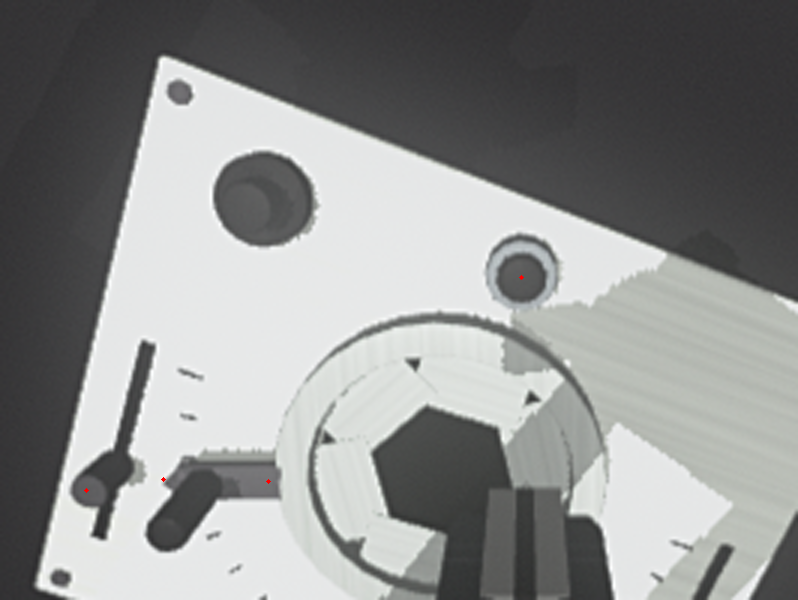

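The lever still points at the pin: the tip at (164,480) and the pin at (87,490) match the overlay. The button at (521,277) sits low in its housing, and the robot is clear.

```bash
python3 -c "
from station import manip
print(manip.hand_in())"
```

```text
the job is handed in; nothing more can be done
None
```

I handed the job in at about 16 s: the lever points at the tall round pin by the camera fit, the lock plunger was pressed until it bottomed at 36 mm, and the arm is clear; the hand-in call gave no verdict.

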